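# Make up a customer's order and present the scale pan

### The job

Make up the customer's order at the vegetable stall: take the courgette from the display board and lay it flat (do not drop it) along the long narrow compartment of the wooden box. Then take the scale pan by its grip, lift it off the scale with the tomato in it, and turn it a quarter turn so that its pouring lip points across to the box, keeping it level and the tomato in the middle of the dish all the way. Finish while holding the pan still and level just above the box, its lip over the middle of the wide compartment, ready to tip: do not tip it, put it down or let go, and leave the other vegetables where they are.

Things in the scene. Friction and masses are not known exactly. Their poses are not given: they have to be found in the camera images.
- scale: bench scale, fixed, white housing 280 mm deep (x) by 250 mm wide (y). Origin under its middle, on the counter; x points from the vendor's side (keys, nearest the robot) to the customer's side. Housing top 55 mm high at the keys (x below -50 mm), 78 mm behind; round steel platter 150 mm across centred at x = +30 mm, its top 95 mm above the counter
- pan: loose aluminium scale pan standing on the platter, 0.15 to 0.21 kg: a shallow round dish, rim 184 mm across and 48 mm high, on a foot 100 mm across. Origin at the centre of the foot's underside, z up. +x points to the pouring lip (a flared low spout in the rim, about 60 degrees wide), -x to the grip. On the scale the lip points to the customer's side (scale's +x, within about 6 degrees)
- pan_center (a point): centre of the dish's inner floor, 10 mm above the pan's underside. The floor is flat to 14 mm radius, rises gently (about 9 degrees) to 72 mm radius, then steeply to the rim; at the lip it goes on rising gently to the edge
- pan_grip (a point): middle of the pan's grip, 132 mm from the pan's centre along -x and 43 mm above its underside: a straight black bar along the pan's x, 80 mm long, 20 mm wide, 26 mm high, with upright flat sides, sticking out free from the rim over the scale's keys (it runs from 98 to 178 mm from the pan's centre). Grasped across its width, here and firmly (45 N or more), it carries the pan level; a weak grip lets the dish droop
- pan_lip (a point): middle of the pouring lip's edge, 114 mm from the pan's centre along +x, 29 mm above the pan's underside
- tomato_center (a point): centre of the tomato, a ball of 58 mm diameter, 0.07 to 0.12 kg, lying loose in the middle of the pan. It rolls when the pan is tipped or jerked
- tomato: the same tomato; this origin lies on its skin and turns with it, so use tomato_center for its place
- courgette: loose green courgette, a slightly bent round rod 188 mm long over the green (a stalk adds 15 mm at the -x end) and 36 mm thick, 0.14 to 0.24 kg, lying on the display board. Origin under its middle, on its skin at the underside as it first lies; x along its length
- courgette_mid (a point): middle of the courgette, on its axis, 18 mm above its underside
- box: customer's wooden box, fixed, 298 mm (x) by 270 mm (y), 65 mm high, slatted walls and floor 6 mm thick; stands on one side of the scale (left or right). Origin under its middle, on the counter. A divider along y, 42 mm high, parts it: long narrow compartment on the -x (robot) side, 110 mm by 258 mm with its length along y; wide compartment on the +x side, 173 mm by 258 mm, holding one onion near its far (+x) wall
- box_long (a point): middle of the floor of the long narrow compartment (box x = -88 mm, 6 mm above the counter)
- box_wide (a point): middle of the floor of the wide compartment (box x = +58 mm, 6 mm above the counter)
- board: low slatted display board, fixed, 295 mm by 270 mm, 18 mm high, on the other side of the scale from the box; the courgette, the aubergine and the garlic lie on it. Origin under its middle, on the counter
- onion: brown onion, 60 mm across, 56 mm high, in the wide compartment near its far wall; leave alone
- onion2: red onion, 68 mm across, on the counter beyond the scale; leave alone
- garlic: white garlic head, 52 mm across, on the board; leave alone
- turnip: white and purple turnip, 66 mm across, 61 mm high, on the counter nearer the robot than scale and box; leave alone
- aubergine: dark aubergine lying on the board, 140 mm long, 72 mm thick; leave alone
- pepper: yellow bell pepper, 80 mm across, 90 mm high with its stalk, on the counter beyond the scale; leave alone
There are look-alikes about, which are no part of the job. Of the things like the tomato, leave any that is blue or green; of the rest the larger one is meant.

How it is judged (in metres and radians):
On the way, in this order (a step that is already met when the one before it is completed fails the run):
1. the courgette lies flat along the long compartment of the box, released (x of courgette_mid in the frame of box between -0.125 and -0.051 m and y of courgette_mid in the frame of box between -0.05 and 0.05 m and height (world z) of courgette_mid below 0.034 m and angle between the x axis of courgette and the y axis of box, either way round below 0.35 rad and linear speed of courgette below 0.03 m/s and contact force between courgette and the arm below 0.1 N and contact force between courgette and the fingers below 0.1 N), for 0.2 s.
2. the pan is held clear of the scale, level, with the tomato in the middle (contact force between pan and the fingers above 2 N and contact force between pan and scale below 0.05 N and height (world z) of pan_center above 0.118 m and horizontal distance between tomato_center and pan_center below 0.03 m and angle between pan's own z axis and vertical below 0.14 rad), for 0.2 s.
At the end, for the whole second after the job is handed in: Pan held still, level (8 deg), clear of all; lip 10-175 mm above the box walls, 50 mm or less from the wide compartment's middle; quarter turn from the scale (21 deg), grip on its side; tomato at rest, 30 mm or less off centre; courgette at rest along the long compartment (20 deg) (all of step 1 and horizontal distance between tomato_center and pan_center below 0.03 m and angle between pan's own z axis and vertical below 0.14 rad and contact force between pan and the fingers above 2 N and contact force between pan and scale below 0.05 N and contact force between pan and box below 0.05 N and contact force between pan and board below 0.05 N and contact force between tomato and the fingers below 0.05 N and horizontal distance between pan_lip and box_wide below 0.05 m and height (world z) of pan_lip between 0.075 and 0.24 m and angle between the x axis of pan and the x axis of scale, either way round above 1.2 rad and horizontal distance between pan_grip and scale below 0.36 m and linear speed of pan below 0.03 m/s and angular speed of pan below 0.15 rad/s and linear speed of tomato below 0.04 m/s); the arm keeps its last pose, push and grip.
It fails at once if the pan is tipped by more than 17 degrees (angle between pan's own z axis and vertical above 0.3 rad).
It fails at once if the tomato rolls more than 45 mm from the middle of the dish (horizontal distance between tomato_center and pan_center above 0.045 m).
It fails at once if the courgette is dropped (falls free faster than 0.8 m/s, about 30 mm) (linear speed of courgette above 0.8 m/s and contact force between courgette and the fingers below 0.05 N).
It fails at once if another vegetable is moved by more than 30 mm (distance of any of onion, onion2, garlic, turnip, aubergine, pepper from where it was at the start of the episode above 0.03 m).
It also fails if it takes over 67 s, if anything falls off the work surface, if the arm or the gripper's body presses on something with over 40 N, if the wrist force passes 120 N, or if a joint passes its speed limit or range.

### The arm

A 6-joint arm with a two-finger parallel gripper is mounted at the origin on the work surface. World frame = base frame: x ahead of the robot, y to its left, z up, the work surface at z = 0. Lengths are in m, angles in degrees, forces in N, time in s.
With the tool pointing down it reaches from about 0.325 to 0.925 m from the base axis. Payload 3.1 kg.
Tool frame: the origin (TCP) lies on the centre line of the jaws, within the pads' length; the fingertips stand arm.nose_length ahead of it and the grasp point (between the pads) lies 6 mm ahead of it (arm.nose_length is the distance from the TCP to the fingertips, in m); z points along the fingers, y is the direction in which the jaws open and shut (so a half turn about z gives the same grasp; the last joint's range is limited). The gripper opens to 85 mm and grips with 20 to 120 N. Pads are 22 mm wide; open, the fingers measure 114 mm over their backs; the gripper's body (76 mm by 85 mm) begins 54 mm behind the grasp point. The pads swing forward as they close: fully open they stand 13 mm farther back than shut.
Start: joints at [-70.084, 12.427, 92.441, -0, 75.132, -6.429], TCP at [0.277, -0.56, 0.256] pointing down, gripper open.
Joint ranges: [-157.48, 157.48], [-44.54, 120.13], [17.64, 146.25], [-64.5, 244.5], [7.68, 150.69], [-147.95, 147.95]. Speed limits (degrees/s): [159.86, 159.86, 180, 180, 180, 180].

### API

Orientations are given as a 3x3 rotation matrix whose columns are the frame's x, y, z axes.
In Python, from workcell import arm, grab_frame, camera_model, sign_off, finder gives the robot as it stands.
- The arm moves only by the shell command python3 -m crank 'ROWS' [OPENING]. ROWS is a JSON object of lists of equal length, an entry for each row: "linear": the shift along the tool's x, y, z in units of 0.5 m (1.0 is 0.5 m), a list of three; "turn": the turn, a rotation vector about the tool's x, y, z in units of 45 degrees (1.0 is 45 degrees), a list of three. A call has 1 to 8 rows; each row is the pose to reach, as a shift and turn from the pose commanded when the call began, along the tool's axes at that moment; what a row does not reach only later rows make up. A row lasts 1/12 s, in which the tool goes at most 41.7 mm and 7.16 degrees, less where a joint would pass 70% of its speed; a pose out of reach is approached as far as the arm can. A call with a number of a shift or a turn outside -1 to 1 is refused whole. A call with a gripper value outside its range is refused whole. OPENING is the closure, from 0 (fully open) to 1 (shut), set as the call begins (- or left out, the last holds). The fingers move at their own pace and stop on an object; the grip force is fixed at half the most. Time passes only in rows, so rows that repeat a pose let the fingers close. It gives the time, the measured TCP pose, the force and the opening at its end, in the units of the state.
- arm.sense(): the state, without advancing time (a new reading comes with each control period).
- grab_frame(name): name is "scene" or "top" or "wrist"; returns the picture (480x640x3 uint8, blue, green, red); there is no depth.
- camera_model(name): a dict with "mtx" (3x3 intrinsics, pixels), "R" (3x3) and "t" (3): a world point X has camera coordinates R X + t; the wrist camera has in their place "tool_from_camera" (4x4, takes a point from camera to tool coordinates, whose origin is the TCP and whose axes are the flange's). Camera axes: x right, y down, z forward; pixel columns grow to the right and rows downward; lengths in m; the calibration is good to about 2 mm. A picture is of the moment at which its call begins: read the wrist's pose just before it. camera_model takes no time and is no camera call.
- sign_off(): hands the job in, once; it reports no verdict.
Trained networks look in the newest picture that a camera, given by its name, has taken for a name from the list of things; names that differ only in an ending like _2 or _b are one class to them, and where a whole thing is asked for, a point or a joint stands for the part that bears it (a point fixed in the world has none). Each returns a list of dicts, best first, with "p" (0 to 1); they miss things now and then, are a little off and sometimes report something else, mostly with a low value. They report only what shows in the picture. A call takes as long as a camera call. They do not tell look-alikes from the thing itself.
- finder.recognise(camera, label): "point" ([x, y, z] in m, in the coordinates of the camera as it stood for that picture, good to about 4 mm: the middle of the surface that is visible of it).
- finder.outline_of(camera, label): "region" (480x640 bool, what is visible of it).
- finder.mark_of(camera, label): "point" ([x, y, z] in m, in the coordinates of the camera as it stood for that picture, good to about 4 mm: a listed point, or the origin of a listed thing).
The state is a dict: "clock": time; "joints": joint angles; "joint_velocities": joint speeds; "joint_efforts": joint torques, N m; "ee_pos": TCP position; "tool_rot": TCP orientation; "force": force on the tool from outside, world axes, zero at the start; "moment": the same for the moment, N m; "finger_gap": finger opening in m.
Only numpy, scipy, OpenCV 4.12 (cv2) and the standard library are available. Lean on these libraries where they do the work, as an engineer would, in place of code of your own. Each camera call takes 0.05 s, during which the arm holds its last target. There are 200 camera calls.

## Working session

There is one attempt and no reset: what is moved stays moved. The work goes in short steps, Python scripts to look and compute and a shell command to move; the robot and the scene stay as the last step left them, time stands still between calls to the robot, and variables do not carry over. Pictures are saved under pics/ and viewed, about 8 in all and at most 12, crops included, and the job is handed in when it is done.

```bash
ls; mkdir -p pics; cat > h.py <<'E'
import numpy as np, cv2
from workcell import arm, grab_frame, camera_model, sign_off, finder
def world(cam,p,s=None):
    m=camera_model(cam); p=np.array(p)
    if cam=="wrist":
        T=np.array(m["tool_from_camera"]); q=T[:3,:3]@p+T[:3,3]
        return np.array(s["tool_rot"])@q+np.array(s["ee_pos"])
    return np.array(m["R"]).T@(p-np.array(m["t"]))
def pix(cam,p):
    K=np.array(camera_model(cam)["mtx"]); u=K@np.array(p); return u[:2]/u[2]
def mark(cam,label,s=None,f="mark_of",n=3):
    for r in getattr(finder,f)(cam,label)[:n]:
        print(cam,label,f[:4],round(r["p"],2),world(cam,r["point"],s).round(3),pix(cam,r["point"]).round())
E
python3 - <<'E'
from h import *
for c in ("scene","top"): cv2.imwrite(f"pics/{c}.png",grab_frame(c))
for l in "courgette courgette_mid pan pan_center pan_grip pan_lip tomato_center box_long box_wide box scale board".split(): mark("top",l)
for l in "courgette_mid pan_center pan_grip tomato_center box_wide scale".split(): mark("scene",l)
s=arm.sense();print(s["ee_pos"],np.array(s["tool_rot"]).round(3),arm.nose_length,s["finger_gap"],s["clock"])
E
```

```text
pics
top courgette mark 0.74 [ 0.5   -0.361  0.02 ] [477. 255.]
top courgette_mid mark 0.8 [ 0.504 -0.361  0.037] [480. 253.]
top courgette_mid mark 0.68 [ 0.501 -0.363  0.016] [478. 254.]
top pan mark 0.68 [0.579 0.017 0.093] [314. 217.]
top pan_center mark 0.6 [0.578 0.015 0.101] [315. 217.]
top pan_center mark 0.39 [0.485 0.374 0.001] [163. 262.]
top pan_grip mark 0.87 [0.45  0.023 0.138] [311. 277.]
top pan_lip mark 0.86 [0.691 0.018 0.124] [314. 163.]
top tomato_center mark 0.96 [0.577 0.011 0.135] [317. 216.]
top tomato_center mark 0.93 [ 0.322 -0.112  0.027] [372. 333.]
top tomato_center mark 0.77 [0.787 0.137 0.018] [264. 135.]
top box_long mark 0.61 [0.483 0.37  0.002] [165. 263.]
top box_long mark 0.34 [ 0.65  -0.266  0.016] [434. 192.]
top box_wide mark 0.91 [0.635 0.371 0.007] [166. 199.]
top box_wide mark 0.58 [ 0.653 -0.267  0.016] [434. 190.]
top box mark 0.69 [ 0.577  0.375 -0.   ] [164. 224.]
top box mark 0.66 [0.69  0.017 0.126] [314. 163.]
top box mark 0.54 [0.678 0.356 0.007] [173. 181.]
top board mark 0.85 [ 0.556 -0.367  0.002] [476. 232.]
top board mark 0.48 [0.68  0.354 0.007] [173. 181.]
scene courgette_mid mark 0.89 [ 0.5   -0.361  0.04 ] [183. 215.]
scene pan_center mark 0.66 [0.575 0.017 0.109] [329. 237.]
scene pan_grip mark 0.74 [0.442 0.019 0.138] [339. 186.]
scene pan_grip mark 0.64 [ 0.666 -0.402  0.017] [145. 271.]
scene tomato_center mark 0.7 [0.586 0.016 0.134] [328. 233.]
scene tomato_center mark 0.69 [ 0.633 -0.17   0.021] [245. 271.]
scene tomato_center mark 0.67 [ 0.324 -0.113  0.03 ] [296. 180.]
scene scale mark 0.3 [ 0.498 -0.361  0.04 ] [184. 214.]
[ 0.27738398 -0.5601022   0.25631444] [[ 0.896  0.444 -0.   ]
 [ 0.444 -0.896 -0.   ]
 [-0.     0.    -1.   ]] 0.025 0.0857217701833374 1.0
```

View pics/top.png

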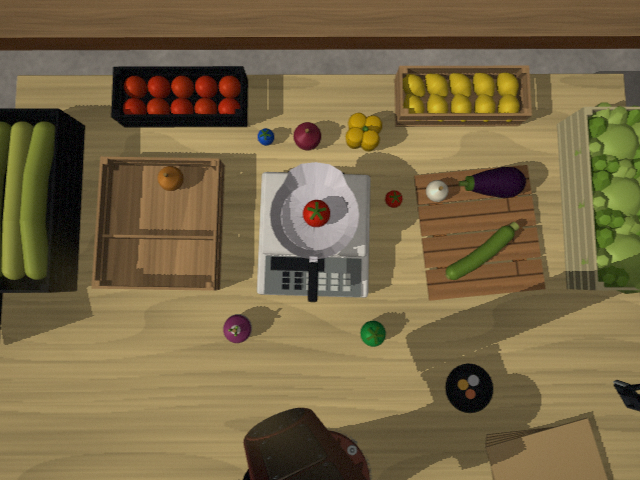

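View pics/scene.png

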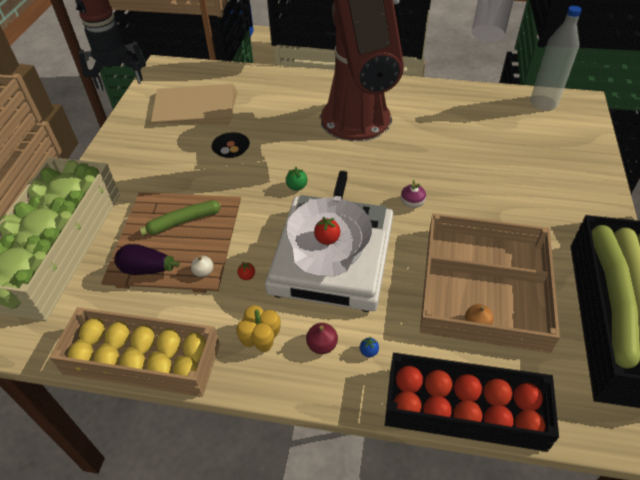

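The top view shows these tomato-like things: red in the pan (316,213), small red (394,199), green (373,333), blue (265,137) and the crate at (180,97). The one in the pan is the right one. For the courgette, the one on the board at (482,250) is meant, not the long marrows in the crate at (25,200). The box is to the left of the scale and the board to the right. Next I'll get the axis directions and check one crop.

```bash
cat >> h.py <<'E'
def toplane(cam,px,z):
    m=camera_model(cam);K=np.array(m["mtx"]);R=np.array(m["R"]);t=np.array(m["t"])
    d=(R.T@np.linalg.inv(K)@np.c_[np.array(px,float),np.ones(len(px))].T).T; c=-R.T@t
    return (c+d*((z-c[2])/d[:,2])[:,None])[:,:2]
def rect(cam,label,z,near=None):
    for r in finder.outline_of(cam,label)[:2]:
        m=np.array(r["region"]); ys,xs=np.nonzero(m)
        w=toplane(cam,np.c_[xs,ys],z); c,sz,a=cv2.minAreaRect((w*1000).astype(np.float32))
        v=np.linalg.svd(w-w.mean(0),full_matrices=False)[2][0]
        print(cam,label,round(r["p"],2),"ctr",np.round(c),"size",np.round(sz),"a",round(a,1),"pca",round(np.degrees(np.arctan2(v[1],v[0])),1),"mean",w.mean(0).round(3))
E
python3 - <<'E'
from h import *
im=grab_frame("top")
rect("top","courgette",0.036);rect("top","box",0.065);rect("top","scale",0.07);rect("top","board",0.018);rect("top","pan_grip",0.14)
a=cv2.resize(im[130:310,250:550],None,fx=2.6,fy=2.6,interpolation=cv2.INTER_CUBIC);cv2.imwrite("pics/crop1.png",a[:600])
E
```

```text
top courgette 0.77 ctr [ 506. -366.] size [ 42. 204.] a 35.8 pca 125.9 mean [ 0.503 -0.363]
top box 0.71 ctr [574. 365.] size [283. 299.] a 88.9 pca -170.7 mean [0.567 0.366]
top scale 0.94 ctr [546.  20.] size [246. 274.] a 88.1 pca -85.9 mean [0.508 0.019]
top board 0.8 ctr [ 555. -366.] size [298. 274.] a 5.7 pca 50.0 mean [ 0.539 -0.361]
top pan_grip 0.83 ctr [556.   7.] size [268. 184.] a 27.1 pca 178.8 mean [0.577 0.019]
top pan_grip 0.66 ctr [656. 318.] size [53. 50.] a 46.2 pca -127.7 mean [0.656 0.318]
```

View pics/crop1.png

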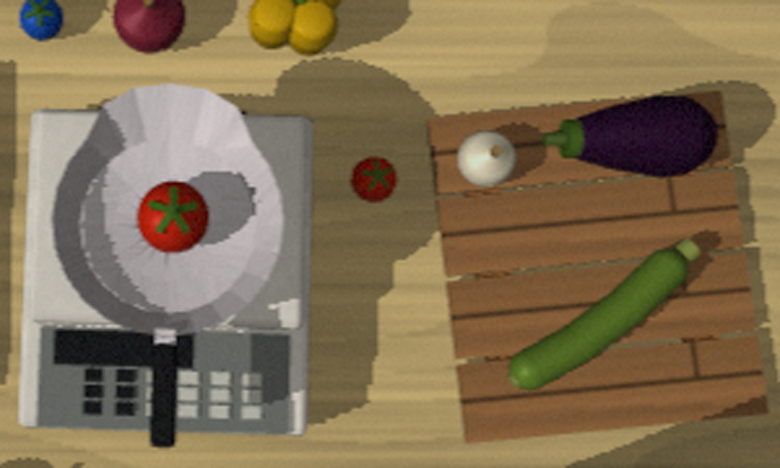

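The crop confirms both choices: the large red tomato in the dish at crop (172,216), and the courgette lying from (525,370) to (690,250) with its stalk at the upper right. The small red tomato at (374,178) is a decoy. Now I'll move above the courgette.

```bash
cat >> h.py <<'E'
def to(x,y,z,yaw):
    s=arm.sense();R=np.array(s["tool_rot"]);d=np.array([x,y,z])-s["ee_pos"]
    from scipy.spatial.transform import Rotation as Ro
    T=Ro.from_euler("z",yaw,degrees=True).as_matrix()@np.diag([1,-1,-1.])
    print("clock",round(s["clock"],2),"pos",np.round(s["ee_pos"],4),"yaw",np.degrees(np.arctan2(R[1,0],R[0,0])).round(1),"gap",round(s["finger_gap"],4),"F",np.round(s["force"],1))
    print("  linear",(R.T@d/0.5).round(4),"turn",(Ro.from_matrix(R.T@T).as_rotvec(degrees=True)/45).round(3))
E
python3 -m crank '{"linear":[[0.58,-0.156,0.1],[0.58,-0.156,0.1],[0.58,-0.156,0.1],[0.58,-0.156,0.1],[0.58,-0.156,0.1],[0.58,-0.156,0.1],[0.58,-0.156,0.1],[0.58,-0.156,0.1]],"turn":[[0,0,-1],[0,0,-1],[0,0,-1],[0,0,-1],[0,0,-1],[0,0,-1],[0,0,-1],[0,0,-1]]}' 0
python3 -m crank '{"linear":[[0,0,0],[0,0,0],[0,0,0],[0,0,0],[0,0,0],[0,0,0],[0,0,0],[0,0,0]],"turn":[[0,0,-1],[0,0,-1],[0,0,-1],[0,0,-1],[0,0,-1],[0,0,-1],[0,0,-1],[0,0,-1]]}'
python3 -c "
from h import *
s=arm.sense();im=grab_frame('wrist');cv2.imwrite('pics/w1.png',im)
mark('wrist','courgette_mid',s)
to(.503,-.361,.12,125.9)"
```

```text
clock: 1.97
ee_pos: [0.5058, -0.3569, 0.2051]
tool_rot: [[0.315, 0.949, 0.001], [0.949, -0.315, 0.003], [0.003, -0.0, -1.0]]
force: [-0.2, 0.5, -0.0]
finger_gap: 0.0855
clock: 2.63
ee_pos: [0.5025, -0.3619, 0.2064]
tool_rot: [[-0.444, 0.896, -0.0], [0.896, 0.444, -0.0], [-0.0, -0.0, -1.0]]
force: [-0.2, -0.4, -0.5]
finger_gap: 0.086
wrist courgette_mid mark 0.59 [ 0.501 -0.361  0.036] [317. 218.]
clock 2.73 pos [ 0.5025 -0.3618  0.2064] yaw 116.2 gap 0.0853 F [-0.1 -0.4  0.4]
  linear [0.001  0.0017 0.1728] turn [-0.     0.    -0.214]
```

```bash

python3 -m crank '{"linear":[[0,0,0.06],[0,0,0.12],[0,0,0.18],[0,0,0.23],[0,0,0.27],[0,0,0.3],[0,0,0.32],[0,0,0.32]],"turn":[[0,0,-0.12],[0,0,-0.214],[0,0,-0.214],[0,0,-0.214],[0,0,-0.214],[0,0,-0.214],[0,0,-0.214],[0,0,-0.214]]}'
python3 -m crank '{"linear":[[0,0,0],[0,0,0],[0,0,0],[0,0,0],[0,0,0],[0,0,0],[0,0,0],[0,0,0]],"turn":[[0,0,0],[0,0,0],[0,0,0],[0,0,0],[0,0,0],[0,0,0],[0,0,0],[0,0,0]]}' 1
python3 -m crank '{"linear":[[0,0,-0.02],[0,0,-0.06],[0,0,-0.12],[0,0,-0.2],[0,0,-0.28],[0,0,-0.36],[0,0,-0.42],[0,0,-0.45]],"turn":[[0,0,0],[0,0,0],[0,0,0],[0,0,0],[0,0,0],[0,0,0],[0,0,0],[0,0,0]]}'
python3 -c "
from h import *
im=grab_frame('scene');cv2.imwrite('pics/s2.png',im[:400])
im=grab_frame('top')
rect('top','courgette',.26)
to(.49,.35,.27,90)"
```

```text
clock: 3.4
ee_pos: [0.501, -0.3602, 0.0435]
tool_rot: [[-0.587, 0.81, -0.004], [0.81, 0.587, 0.003], [0.005, -0.001, -1.0]]
force: [-0.1, -0.1, -0.2]
finger_gap: 0.0855
clock: 4.07
ee_pos: [0.5038, -0.3626, 0.0483]
tool_rot: [[-0.587, 0.809, 0.002], [0.809, 0.587, -0.002], [-0.003, 0.001, -1.0]]
force: [0.4, 0.5, 4.9]
finger_gap: 0.034
clock: 4.73
ee_pos: [0.504, -0.3625, 0.2774]
tool_rot: [[-0.587, 0.809, 0.006], [0.809, 0.587, -0.005], [-0.008, 0.002, -1.0]]
force: [0.9, -0.8, -1.7]
finger_gap: 0.0341
top courgette 0.74 ctr [ 512. -369.] size [ 41. 206.] a 36.0 pca 127.7 mean [ 0.495 -0.344]
clock 4.88 pos [ 0.503  -0.3617  0.2728] yaw 126.0 gap 0.034 F [-0.5  0.4 -2.3]
  linear [1.1672 0.8151 0.003 ] turn [0.002 0.003 0.799]
```

View pics/s2.png

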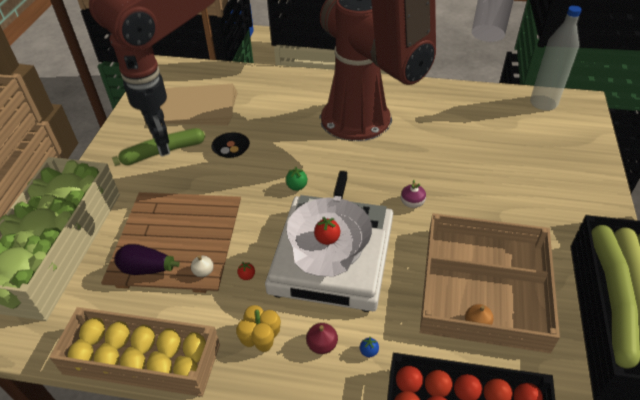

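The courgette is held at its middle, image (163,145), and is level. I'll carry it over to the box.

```bash

python3 -m crank '{"linear":[[0.02,0.015,0],[0.08,0.055,0],[0.16,0.11,0],[0.24,0.165,0],[0.32,0.22,0],[0.40,0.275,0],[0.46,0.32,0],[0.5,0.35,0]],"turn":[[0,0,0.1],[0,0,0.2],[0,0,0.3],[0,0,0.4],[0,0,0.5],[0,0,0.6],[0,0,0.7],[0,0,0.8]]}'
python3 -c "
from h import *
to(.487,.37,.27,90)"
```

```text
clock: 5.55
ee_pos: [0.4948, -0.0606, 0.2676]
tool_rot: [[0.005, 1.0, -0.006], [1.0, -0.005, 0.002], [0.002, -0.006, -1.0]]
force: [1.3, -1.0, -1.9]
finger_gap: 0.0337
clock 5.55 pos [ 0.4948 -0.0606  0.2676] yaw 89.7 gap 0.0337 F [ 1.3 -1.  -1.9]
  linear [ 0.8611 -0.0198 -0.0031] turn [-0.008 -0.002 -0.006]
```

```bash

python3 -m crank '{"linear":[[0.04,0,0],[0.1,0,0],[0.17,-0.005,0],[0.25,-0.01,0],[0.33,-0.015,0],[0.4,-0.02,0],[0.47,-0.02,0],[0.54,-0.02,0]],"turn":[[0,0,0],[0,0,0],[0,0,0],[0,0,0],[0,0,0],[0,0,0],[0,0,0],[0,0,0]]}'
python3 -m crank '{"linear":[[0.07,0,0],[0.14,0,0],[0.2,0,0],[0.26,0,0],[0.3,0,0],[0.32,0,0],[0.32,0,0],[0.32,0,0]],"turn":[[0,0,0],[0,0,0],[0,0,0],[0,0,0],[0,0,0],[0,0,0],[0,0,0],[0,0,0]]}'
python3 -c "
from h import *
s=arm.sense();im=grab_frame('wrist');cv2.imwrite('pics/w3.png',im)
for l in ('box_wide','box_long','courgette_mid','box'): mark('wrist',l,s)
to(.487,.37,.12,90)"
```

```text
clock: 6.22
ee_pos: [0.4849, 0.2083, 0.2676]
tool_rot: [[0.0, 1.0, -0.006], [1.0, -0.0, -0.002], [-0.002, -0.006, -1.0]]
force: [0.4, 0.8, -2.2]
finger_gap: 0.0339
clock: 6.88
ee_pos: [0.4865, 0.366, 0.2689]
tool_rot: [[-0.0, 1.0, -0.004], [1.0, 0.0, -0.003], [-0.003, -0.004, -1.0]]
force: [-0.4, 0.1, -2.5]
finger_gap: 0.034
wrist box_wide mark 0.8 [0.628 0.368 0.003] [446. 194.]
wrist courgette_mid mark 0.98 [0.485 0.365 0.257] [316. 321.]
wrist box mark 0.64 [0.574 0.372 0.003] [398. 191.]
clock 7.13 pos [0.4878 0.3657 0.2713] yaw 89.9 gap 0.0343 F [ 0.1  0.1 -1.4]
  linear [ 0.0088 -0.0016  0.3025] turn [-0.     0.001 -0.003]
```

View pics/w3.png

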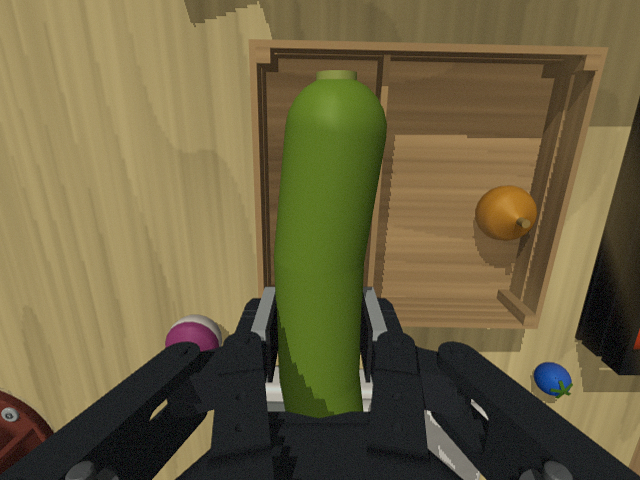

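The wrist view shows the courgette centred over the narrow compartment, between the left wall at x≈262 and the divider at x≈380. I'll lower it.

```bash

python3 -m crank '{"linear":[[0.005,0,0.03],[0.008,0,0.09],[0.008,0,0.16],[0.008,0,0.23],[0.008,0,0.3],[0.008,0,0.35],[0.008,0,0.39],[0.008,0,0.41]],"turn":[[0,0,0],[0,0,0],[0,0,0],[0,0,0],[0,0,0],[0,0,0],[0,0,0],[0,0,0]]}'
python3 -m crank '{"linear":[[0,0,0.008],[0,0,0.016],[0,0,0.024],[0,0,0.032],[0,0,0.04],[0,0,0.046],[0,0,0.05],[0,0,0.052]],"turn":[[0,0,0],[0,0,0],[0,0,0],[0,0,0],[0,0,0],[0,0,0],[0,0,0],[0,0,0]]}'
python3 -c "
from h import *
to(.487,.37,.036,90)"
```

```text
clock: 7.8
ee_pos: [0.4858, 0.3689, 0.0629]
tool_rot: [[0.002, 1.0, -0.005], [1.0, -0.002, -0.003], [-0.003, -0.005, -1.0]]
force: [-0.7, -0.2, -1.8]
finger_gap: 0.0335
clock: 8.47
ee_pos: [0.4875, 0.3709, 0.0401]
tool_rot: [[0.0, 1.0, -0.0], [1.0, -0.0, -0.0], [-0.0, -0.0, -1.0]]
force: [-0.2, -1.4, -1.3]
finger_gap: 0.0342
clock 8.47 pos [0.4875 0.3709 0.0401] yaw 90.0 gap 0.0342 F [-0.2 -1.4 -1.3]
  linear [-0.0019 -0.0009  0.0082] turn [-0.  0. -0.]
```

```bash

python3 -m crank '{"linear":[[0,0,0.002],[0,0,0.004],[0,0,0.006],[0,0,0.007],[0,0,0.007],[0,0,0.007]],"turn":[[0,0,0],[0,0,0],[0,0,0],[0,0,0],[0,0,0],[0,0,0]]}'
python3 -m crank '{"linear":[[0,0,0],[0,0,0],[0,0,0],[0,0,0],[0,0,0],[0,0,0]],"turn":[[0,0,0],[0,0,0],[0,0,0],[0,0,0],[0,0,0],[0,0,0]]}' 0.35
python3 -c "
from h import *
s=arm.sense();im=grab_frame('wrist');cv2.imwrite('pics/w4.png',im)
mark('wrist','courgette_mid',s)
to(.487,.37,.27,90)"
```

```text
clock: 8.97
ee_pos: [0.4876, 0.371, 0.0368]
tool_rot: [[0.0, 1.0, -0.0], [1.0, -0.0, -0.0], [-0.0, -0.0, -1.0]]
force: [-0.5, -0.0, -0.8]
finger_gap: 0.0342
clock: 9.47
ee_pos: [0.4895, 0.3716, 0.038]
tool_rot: [[0.0, 1.0, 0.004], [1.0, -0.0, 0.002], [0.002, 0.004, -1.0]]
force: [5.8, 0.1, -0.0]
finger_gap: 0.0556
wrist courgette_mid mark 0.56 [0.486 0.372 0.025] [311. 316.]
clock 9.57 pos [0.4895 0.3716 0.038 ] yaw 90.0 gap 0.0554 F [4.  0.5 0.5]
  linear [-0.0024 -0.0031 -0.464 ] turn [ 0.005 -0.002 -0.001]
```

```bash

python3 -m crank '{"linear":[[0,0.002,-0.01],[0,0.004,-0.04],[0,0.004,-0.1],[0,0,-0.18],[0,0,-0.26],[0,0,-0.34],[0,0,-0.41],[0,0,-0.46]],"turn":[[0,0,0],[0,0,0],[0,0,0],[0,0,0],[0,0,0],[0,0,0],[0,0,0],[0,0,0]]}'
python3 -c "
from h import *
s=arm.sense();im=grab_frame('wrist');cv2.imwrite('pics/w5.png',im)
mark('wrist','courgette_mid',s);mark('wrist','box_wide',s);mark('wrist','box_long',s);mark('wrist','box',s)
rect('top','courgette',.03)
im=grab_frame('top');rect('top','courgette',.03)
to(.487,.37,.27,90)"
```

```text
clock: 10.23
ee_pos: [0.4871, 0.3715, 0.271]
tool_rot: [[0.0, 1.0, 0.001], [1.0, -0.0, 0.002], [0.002, 0.001, -1.0]]
force: [0.8, -0.2, 0.6]
finger_gap: 0.0555
wrist courgette_mid mark 0.64 [0.491 0.374 0.026] [321. 199.]
wrist box_wide mark 0.67 [ 0.631  0.373 -0.001] [444. 194.]
wrist box_long mark 0.7 [0.574 0.372 0.   ] [395. 196.]
wrist box mark 0.55 [ 0.574  0.37  -0.002] [394. 197.]
top courgette 0.74 ctr [ 530. -480.] size [ 53. 266.] a 36.0 pca 127.7 mean [ 0.508 -0.448]
top courgette 0.61 ctr [487. 366.] size [ 45. 199.] a 0.7 pca 90.1 mean [0.489 0.368]
clock 10.63 pos [0.486  0.3702 0.2639] yaw 90.0 gap 0.0555 F [ 0.8 -0.3 -0.5]
  linear [-0.0005  0.0019 -0.0121] turn [-0.006  0.003 -0.   ]
```

View pics/w5.png

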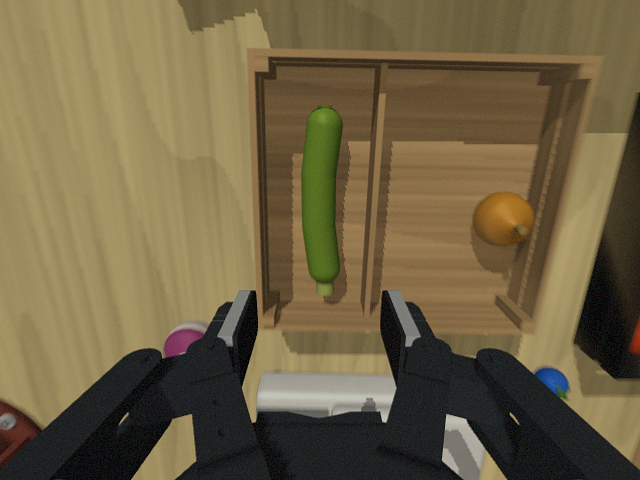

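The courgette lies straight in the narrow compartment at image (322,195), released. I'll go to the pan grip and look from above it.

```bash

python3 -m crank '{"linear":[[-0.06,0,0],[-0.14,-0.02,0],[-0.22,-0.04,0],[-0.3,-0.06,0],[-0.38,-0.08,0],[-0.46,-0.09,0],[-0.54,-0.1,0],[-0.6,-0.1,0]],"turn":[[0,0,0.12],[0,0,0.25],[0,0,0.4],[0,0,0.52],[0,0,0.65],[0,0,0.78],[0,0,0.9],[0,0,1]]}'
python3 -m crank '{"linear":[[-0.03,0.03,0],[-0.06,0.06,0],[-0.07,0.07,0],[-0.07,0.07,0],[-0.07,0.07,0],[-0.07,0.07,0],[-0.07,0.07,0],[-0.07,0.07,0]],"turn":[[0,0,0.12],[0,0,0.25],[0,0,0.4],[0,0,0.52],[0,0,0.65],[0,0,0.78],[0,0,0.9],[0,0,1]]}'
python3 -c "
from h import *
s=arm.sense();im=grab_frame('wrist');cv2.imwrite('pics/w6.png',im)
for l in ('pan_grip','pan_center','pan_lip','tomato_center'): mark('wrist',l,s,n=2)
to(.447,.021,.134,-1)
# project grip hypothesis bar top edges
"
```

```text
clock: 11.3
ee_pos: [0.4351, 0.0687, 0.265]
tool_rot: [[0.711, 0.703, -0.004], [0.703, -0.711, -0.001], [-0.003, -0.002, -1.0]]
force: [1.1, -0.3, 0.1]
finger_gap: 0.0553
clock: 11.97
ee_pos: [0.4364, 0.0215, 0.2651]
tool_rot: [[1.0, -0.005, -0.004], [-0.005, -1.0, 0.001], [-0.004, -0.001, -1.0]]
force: [-1.0, -0.1, -0.7]
finger_gap: 0.0553
wrist pan_grip mark 0.56 [0.446 0.02  0.143] [322. 222.]
wrist tomato_center mark 0.83 [0.583 0.015 0.135] [329.   5.]
wrist tomato_center mark 0.8 [ 0.321 -0.11   0.026] [435. 298.]
clock 12.22 pos [0.4369 0.0216 0.2659] yaw 0.1 gap 0.0555 F [-0.1 -0.4  0.6]
  linear [0.0206 0.0013 0.2639] turn [-0.     0.002  0.024]
```

View pics/w6.png

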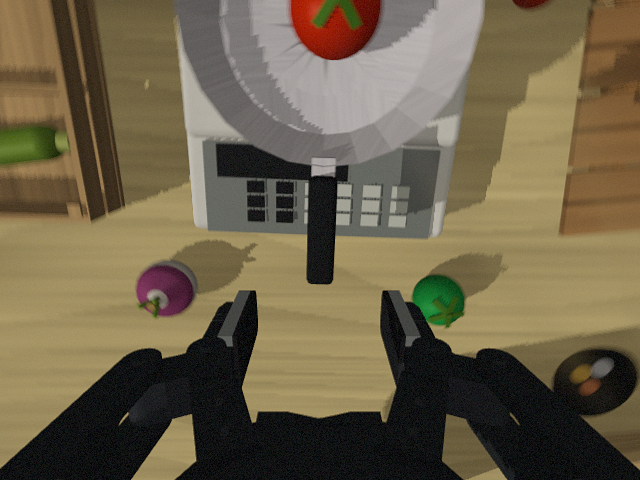

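The wrist view shows the grip bar running from (323,176) to (320,282), with the tomato central in the dish. I'll compute the bar's line on its top plane.

```bash

python3 -c "
from h import *
s=arm.sense();m=camera_model('wrist');T=np.array(m['tool_from_camera']);K=np.linalg.inv(m['mtx']);R=np.array(s['tool_rot'])
for p in [(323.5,176),(320,283),(337,176),(309.5,176),(333,278),(307,278)]:
    z=.151 if p[1]!=283 else .125
    d=R@T[:3,:3]@(K@[p[0],p[1],1]);c=R@T[:3,3]+s['ee_pos']
    print(p,(c+d*(z-c[2])/d[2]).round(4))
    d
"
```

```text
(323.5, 176) [0.4815 0.0193 0.151 ]
(320, 283) [0.3899 0.0213 0.125 ]
(337, 176) [0.4815 0.0103 0.151 ]
(309.5, 176) [0.4815 0.0287 0.151 ]
(333, 278) [0.4067 0.0119 0.151 ]
(307, 278) [0.4067 0.031  0.151 ]
```

```bash

python3 -m crank '{"linear":[[0.01,0.002,0.02],[0.02,0.002,0.06],[0.02,0.002,0.11],[0.02,0.002,0.16],[0.02,0.002,0.2],[0.02,0.002,0.23],[0.02,0.002,0.245],[0.02,0.002,0.245]],"turn":[[0,0,0.03],[0,0,0.035],[0,0,0.035],[0,0,0.035],[0,0,0.035],[0,0,0.035],[0,0,0.035],[0,0,0.035]]}'
python3 -m crank '{"linear":[[0,0,0],[0,0,0],[0,0,0],[0,0,0]],"turn":[[0,0,0],[0,0,0],[0,0,0],[0,0,0]]}'
python3 -c "
from h import *
to(.447,.0205,.143,-1.5)"
```

```text
clock: 12.88
ee_pos: [0.4456, 0.0207, 0.1416]
tool_rot: [[1.0, -0.028, -0.005], [-0.028, -1.0, 0.001], [-0.005, -0.0, -1.0]]
force: [0.2, 1.0, -0.2]
finger_gap: 0.0557
clock: 13.22
ee_pos: [0.4484, 0.0204, 0.1455]
tool_rot: [[1.0, -0.028, 0.003], [-0.028, -1.0, -0.0], [0.003, 0.0, -1.0]]
force: [0.4, -0.8, 0.0]
finger_gap: 0.0556
clock 13.22 pos [0.4484 0.0204 0.1455] yaw -1.6 gap 0.0556 F [ 0.4 -0.8  0. ]
  linear [-0.0028 -0.0001  0.0051] turn [ 0.    -0.003 -0.002]
```

```bash

python3 -m crank '{"linear":[[0,0,0.003],[0,0,0.003],[0,0,0.003],[0,0,0.003]],"turn":[[0,0,0],[0,0,0],[0,0,0],[0,0,0]]}' 0.7
python3 -m crank '{"linear":[[0,0,0],[0,0,0],[0,0,0],[0,0,0],[0,0,0],[0,0,0],[0,0,0],[0,0,0]],"turn":[[0,0,0],[0,0,0],[0,0,0],[0,0,0],[0,0,0],[0,0,0],[0,0,0],[0,0,0]]}' 1
python3 -c "
from h import *
im=grab_frame('top')
for l in ('pan_center','tomato_center'): mark('top',l,n=1)
to(.447,.0205,.143,-1.5)"
```

```text
clock: 13.55
ee_pos: [0.4474, 0.0205, 0.1429]
tool_rot: [[1.0, -0.028, 0.0], [-0.028, -1.0, -0.0], [0.0, 0.0, -1.0]]
force: [0.1, 0.0, -0.7]
finger_gap: 0.0257
clock: 14.22
ee_pos: [0.4473, 0.0204, 0.1429]
tool_rot: [[1.0, -0.028, -0.0], [-0.028, -1.0, -0.0], [-0.0, 0.0, -1.0]]
force: [-1.3, -0.7, 3.7]
finger_gap: 0.0195
top pan_center mark 0.96 [0.58  0.015 0.105] [315. 216.]
top tomato_center mark 0.98 [ 0.324 -0.114  0.026] [373. 333.]
clock 14.37 pos [0.4473 0.0205 0.1429] yaw -1.6 gap 0.019 F [-1.9  0.1  3.9]
  linear [-0.0007 -0.0001 -0.0002] turn [ 0.     0.    -0.002]
```

Gripped, with a 19.5 mm gap. Now a slow, straight lift of about 50 mm.

```bash

python3 -m crank '{"linear":[[0,0,-0.001],[0,0,-0.003],[0,0,-0.006],[0,0,-0.01],[0,0,-0.015],[0,0,-0.02],[0,0,-0.025],[0,0,-0.03]],"turn":[[0,0,0],[0,0,0],[0,0,0],[0,0,0],[0,0,0],[0,0,0],[0,0,0],[0,0,0]]}'
python3 -m crank '{"linear":[[0,0,-0.006],[0,0,-0.012],[0,0,-0.018],[0,0,-0.023],[0,0,-0.027],[0,0,-0.03],[0,0,-0.032],[0,0,-0.033]],"turn":[[0,0,0],[0,0,0],[0,0,0],[0,0,0],[0,0,0],[0,0,0],[0,0,0],[0,0,0]]}'
python3 -m crank '{"linear":[[0,0,0],[0,0,0],[0,0,0],[0,0,0]],"turn":[[0,0,0],[0,0,0],[0,0,0],[0,0,0]]}'
cat > chk.py <<'E'
from h import *
im=grab_frame('scene');cv2.imwrite('pics/chk.png',im)
for l in ('pan_center','pan_grip','pan_lip','tomato_center'): mark('scene',l,n=1)
im=grab_frame('top')
for l in ('pan_center','pan_grip','pan_lip','tomato_center'): mark('top',l,n=2)
to(.632,.126,.18,90)
print(np.array(arm.sense()['tool_rot']).round(3)[2])
E
python3 chk.py; cp pics/chk.png pics/c1.png
```

```text
clock: 15.03
ee_pos: [0.4473, 0.0205, 0.158]
tool_rot: [[1.0, -0.028, -0.0], [-0.028, -1.0, 0.0], [-0.0, -0.0, -1.0]]
force: [-0.6, 0.0, -2.1]
finger_gap: 0.0193
clock: 15.7
ee_pos: [0.4475, 0.0205, 0.1744]
tool_rot: [[1.0, -0.028, 0.0], [-0.028, -1.0, -0.0], [0.0, 0.0, -1.0]]
force: [0.2, -0.9, -2.4]
finger_gap: 0.0192
clock: 16.03
ee_pos: [0.4473, 0.0205, 0.1741]
tool_rot: [[1.0, -0.028, -0.0], [-0.028, -1.0, 0.0], [-0.0, -0.0, -1.0]]
force: [0.1, -0.7, -3.6]
finger_gap: 0.0192
scene pan_center mark 0.83 [0.58  0.017 0.137] [329. 230.]
scene pan_grip mark 0.55 [0.448 0.017 0.169] [338. 177.]
scene pan_lip mark 0.86 [0.694 0.016 0.154] [319. 266.]
scene tomato_center mark 0.82 [0.585 0.016 0.168] [328. 222.]
top pan_center mark 0.95 [0.578 0.012 0.131] [317. 215.]
top pan_center mark 0.51 [ 0.338  0.193 -0.004] [239. 325.]
top pan_grip mark 0.6 [0.492 0.375 0.024] [159. 259.]
top pan_grip mark 0.53 [0.483 0.376 0.002] [162. 263.]
top pan_lip mark 0.78 [0.694 0.018 0.156] [314. 158.]
top tomato_center mark 0.89 [0.58  0.015 0.163] [315. 212.]
top tomato_center mark 0.74 [ 0.634 -0.167  0.022] [393. 198.]
clock 16.53 pos [0.4474 0.0205 0.1743] yaw -1.6 gap 0.0193 F [ 0.7 -0.1 -3.2]
  linear [ 0.3632 -0.2212 -0.0114] turn [-0.    -0.    -2.036]
[ 0. -0. -1.]
```

View pics/c1.png

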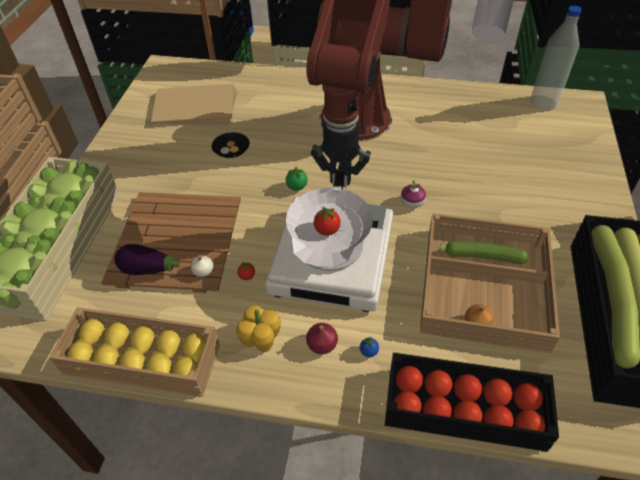

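The pan is level and clear: pan centre at z≈0.135, lip at 0.155, tomato central at image (327,221). The courgette lies in the box at (486,252). Next I'll work out a smooth swing (minimum jerk, 4 s) about a straight line of the dish centre.

```bash
cat > plan.py <<'E'
from h import *
c0,c1=np.array([.580,.0167]),np.array([.632,.258]);t0,t1=-1.6,90.;L=.1328
f=lambda s:10*s**3-15*s**4+6*s**5
def pose(s):
    th=np.radians(t0+(t1-t0)*s);return c0+(c1-c0)*s-L*np.array([np.cos(th),np.sin(th)]),np.degrees(th)
print(pose(0),pose(1),pose(.5))
p,th=pose(0);N=48
for k in range(6):
    a=np.radians(th);X=np.array([np.cos(a),np.sin(a)]);Y=np.array([np.sin(a),-np.cos(a)]);l=[];u=[]
    for i in range(8):
        q,t=pose(f((8*k+i+1)/N));d=(q-p)/.5
        l.append([round(float(d@X),3),round(float(d@Y),3),0]);u.append([0,0,round(-(t-th)/45,3)])
    print('{"linear":%s,"turn":%s}'%(str(l).replace(" ",""),str(u).replace(" ","")))
    p=p+.5*(l[-1][0]*X+l[-1][1]*Y);th=th-45*u[-1][2]
E
python3 plan.py
```

```text
(array([0.44725178, 0.02040799]), np.float64(-1.6)) (array([0.632 , 0.1252]), np.float64(90.0)) (array([0.51079427, 0.04476647]), np.float64(44.199999999999996))
{"linear":[[0.0,-0.0,0],[0.0,-0.0,0],[0.0,-0.0,0],[0.0,-0.0,0],[0.001,-0.001,0],[0.002,-0.001,0],[0.002,-0.001,0],[0.004,-0.002,0]],"turn":[[0,0,np.float64(-0.0)],[0,0,np.float64(-0.001)],[0,0,np.float64(-0.005)],[0,0,np.float64(-0.01)],[0,0,np.float64(-0.02)],[0,0,np.float64(-0.033)],[0,0,np.float64(-0.05)],[0,0,np.float64(-0.072)]]}
{"linear":[[0.001,-0.001,0],[0.003,-0.002,0],[0.006,-0.003,0],[0.009,-0.004,0],[0.013,-0.005,0],[0.018,-0.007,0],[0.024,-0.009,0],[0.03,-0.011,0]],"turn":[[0,0,np.float64(-0.027)],[0,0,np.float64(-0.059)],[0,0,np.float64(-0.096)],[0,0,np.float64(-0.139)],[0,0,np.float64(-0.186)],[0,0,np.float64(-0.238)],[0,0,np.float64(-0.294)],[0,0,np.float64(-0.355)]]}
{"linear":[[0.008,0.0,0],[0.018,0.0,0],[0.028,-0.0,0],[0.04,-0.001,0],[0.053,-0.001,0],[0.068,-0.002,0],[0.083,-0.003,0],[0.1,-0.005,0]],"turn":[[0,0,np.float64(-0.065)],[0,0,np.float64(-0.133)],[0,0,np.float64(-0.205)],[0,0,np.float64(-0.279)]
[... 447 characters left out ...]
]]}
{"linear":[[0.015,0.011,0],[0.029,0.021,0],[0.043,0.03,0],[0.056,0.039,0],[0.068,0.046,0],[0.078,0.053,0],[0.088,0.058,0],[0.096,0.063,0]],"turn":[[0,0,np.float64(-0.061)],[0,0,np.float64(-0.118)],[0,0,np.float64(-0.17)],[0,0,np.float64(-0.217)],[0,0,np.float64(-0.259)],[0,0,np.float64(-0.296)],[0,0,np.float64(-0.328)],[0,0,np.float64(-0.355)]]}
{"linear":[[0.005,0.005,0],[0.009,0.009,0],[0.013,0.013,0],[0.015,0.015,0],[0.016,0.016,0],[0.017,0.017,0],[0.017,0.017,0],[0.017,0.017,0]],"turn":[[0,0,np.float64(-0.022)],[0,0,np.float64(-0.04)],[0,0,np.float64(-0.053)],[0,0,np.float64(-0.062)],[0,0,np.float64(-0.068)],[0,0,np.float64(-0.071)],[0,0,np.float64(-0.072)],[0,0,np.float64(-0.073)]]}
```

```bash

python3 -m crank '{"linear":[[0,0,0],[0,0,0],[0,0,0],[0,0,0],[0.001,-0.001,0],[0.002,-0.001,0],[0.002,-0.001,0],[0.004,-0.002,0]],"turn":[[0,0,0],[0,0,-0.001],[0,0,-0.005],[0,0,-0.01],[0,0,-0.02],[0,0,-0.033],[0,0,-0.05],[0,0,-0.072]]}' && 
python3 -m crank '{"linear":[[0.001,-0.001,0],[0.003,-0.002,0],[0.006,-0.003,0],[0.009,-0.004,0],[0.013,-0.005,0],[0.018,-0.007,0],[0.024,-0.009,0],[0.03,-0.011,0]],"turn":[[0,0,-0.027],[0,0,-0.059],[0,0,-0.096],[0,0,-0.139],[0,0,-0.186],[0,0,-0.238],[0,0,-0.294],[0,0,-0.355]]}' && 
python3 -m crank '{"linear":[[0.008,0,0],[0.018,0,0],[0.028,0,0],[0.04,-0.001,0],[0.053,-0.001,0],[0.068,-0.002,0],[0.083,-0.003,0],[0.1,-0.005,0]],"turn":[[0,0,-0.065],[0,0,-0.133],[0,0,-0.205],[0,0,-0.279],[0,0,-0.355],[0,0,-0.432],[0,0,-0.511],[0,0,-0.591]]}' && 
python3 -m crank '{"linear":[[0.016,0.006,0],[0.034,0.011,0],[0.052,0.017,0],[0.071,0.022,0],[0.09,0.027,0],[0.109,0.032,0],[0.128,0.036,0],[0.147,0.039,0]],"turn":[[0,0,-0.079],[0,0,-0.158],[0,0,-0.236],[0,0,-0.312],[0,0,-0.386],[0,0,-0.457],[0,0,-0.526],[0,0,-0.59]]}' && 
python3 -m crank '{"linear":[[0.015,0.011,0],[0.029,0.021,0],[0.043,0.03,0],[0.056,0.039,0],[0.068,0.046,0],[0.078,0.053,0],[0.088,0.058,0],[0.096,0.063,0]],"turn":[[0,0,-0.061],[0,0,-0.118],[0,0,-0.17],[0,0,-0.217],[0,0,-0.259],[0,0,-0.296],[0,0,-0.328],[0,0,-0.355]]}' && 
python3 -m crank '{"linear":[[0.005,0.005,0],[0.009,0.009,0],[0.013,0.013,0],[0.015,0.015,0],[0.016,0.016,0],[0.017,0.017,0],[0.017,0.017,0],[0.017,0.017,0]],"turn":[[0,0,-0.022],[0,0,-0.04],[0,0,-0.053],[0,0,-0.062],[0,0,-0.068],[0,0,-0.071],[0,0,-0.072],[0,0,-0.073]]}'
python3 chk.py; cp pics/chk.png pics/c2.png
```

```text
clock: 17.2
ee_pos: [0.4493, 0.0214, 0.1743]
tool_rot: [[1.0, 0.03, -0.0], [0.03, -1.0, -0.0], [-0.0, 0.0, -1.0]]
force: [0.4, 0.1, -3.4]
finger_gap: 0.0192
clock: 17.87
ee_pos: [0.4645, 0.0274, 0.1743]
tool_rot: [[0.952, 0.306, 0.0], [0.306, -0.952, -0.0], [0.0, 0.0, -1.0]]
force: [-1.1, -0.2, -2.4]
finger_gap: 0.0191
clock: 18.53
ee_pos: [0.5116, 0.0448, 0.1742]
tool_rot: [[0.714, 0.701, 0.0], [0.701, -0.714, -0.001], [-0.0, 0.0, -1.0]]
force: [-0.3, 0.7, -3.7]
finger_gap: 0.019
clock: 19.2
ee_pos: [0.5783, 0.0822, 0.1742]
tool_rot: [[0.326, 0.946, 0.001], [0.946, -0.326, -0.001], [-0.001, 0.001, -1.0]]
force: [-0.3, 0.3, -2.6]
finger_gap: 0.0193
clock: 19.87
ee_pos: [0.6234, 0.1174, 0.1741]
tool_rot: [[0.054, 0.999, 0.0], [0.999, -0.054, -0.0], [-0.0, 0.0, -1.0]]
force: [-0.3, -0.0, -2.6]
finger_gap: 0.0193
clock: 20.53
ee_pos: [0.6319, 0.125, 0.1743]
tool_rot: [[-0.0, 1.0, -0.0], [1.0, 0.0, -0.0], [-0.0, -0.0, -1.0]]
force: [-0.4, 0.3, -3.5]
finger_gap: 0.0193
scene pan_center mark 0.92 [0.635 0.254 0.138] [439. 263.]
scene pan_grip mark 0.63 [0.641 0.268 0.168] [448. 257.]
scene pan_lip mark 0.6 [0.632 0.37  0.155] [499. 263.]
scene tomato_center mark 0.82 [0.781 0.135 0.016] [370. 347.]
top pan_center mark 0.95 [0.633 0.253 0.133] [201. 189.]
top pan_center mark 0.34 [0.491 0.374 0.003] [163. 260.]
top pan_lip mark 0.65 [0.632 0.371 0.155] [141. 188.]
top tomato_center mark 0.75 [ 0.324 -0.114  0.027] [373. 333.]
top tomato_center mark 0.62 [0.636 0.269 0.164] [190. 185.]
clock 21.03 pos [0.6319 0.1251 0.1743] yaw 90.0 gap 0.0192 F [ 0.  -0.3 -2.7]
  linear [ 0.0018  0.0001 -0.0114] turn [-0.  0.  0.]
[-0. -0. -1.]
```

View pics/c2.png

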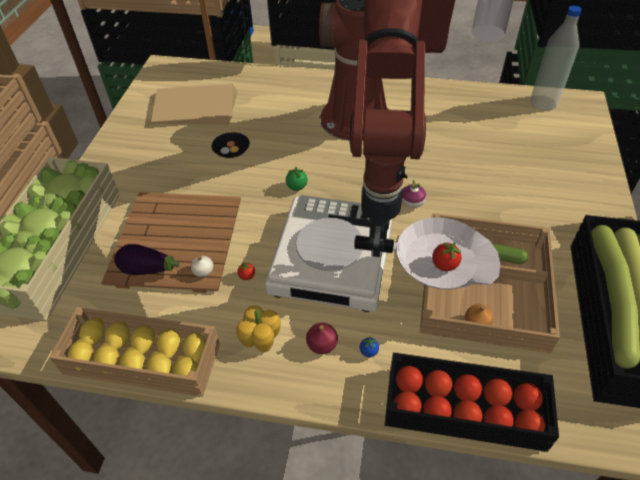

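The pan is swung round, with the lip over the wide compartment at (499,263) and the tomato about 12 mm off centre, possibly still rocking. I'll let it settle and re-measure twice.

```bash
for i in 1 2; do
python3 -m crank '{"linear":[[0,0,0],[0,0,0],[0,0,0],[0,0,0],[0,0,0],[0,0,0],[0,0,0],[0,0,0]],"turn":[[0,0,0],[0,0,0],[0,0,0],[0,0,0],[0,0,0],[0,0,0],[0,0,0],[0,0,0]]}' >/dev/null
python3 -c "
from h import *
for c in ('top','scene'):
    grab_frame(c);mark(c,'tomato_center',n=4);mark(c,'pan_center',n=1)
mark('top','pan_lip',n=1);mark('top','courgette_mid',n=1);print(arm.sense()['clock'])
"; done
```

```text
top tomato_center mark 0.78 [ 0.321 -0.112  0.025] [372. 334.]
top tomato_center mark 0.49 [ 0.635 -0.167  0.023] [393. 197.]
top tomato_center mark 0.43 [0.638 0.269 0.164] [190. 184.]
top pan_center mark 0.62 [0.636 0.253 0.135] [201. 188.]
scene tomato_center mark 0.95 [0.644 0.268 0.167] [448. 258.]
scene tomato_center mark 0.92 [ 0.323 -0.112  0.028] [297. 180.]
scene tomato_center mark 0.83 [ 0.633 -0.168  0.022] [246. 271.]
scene tomato_center mark 0.51 [0.782 0.134 0.02 ] [370. 347.]
scene pan_center mark 0.77 [0.632 0.255 0.137] [439. 262.]
top pan_lip mark 0.82 [0.631 0.373 0.154] [140. 188.]
top courgette_mid mark 0.56 [0.49  0.375 0.024] [159. 260.]
22.1
top tomato_center mark 0.81 [ 0.633 -0.167  0.023] [393. 198.]
top tomato_center mark 0.78 [ 0.323 -0.116  0.025] [373. 333.]
top tomato_center mark 0.57 [0.636 0.266 0.161] [191. 185.]
top pan_center mark 0.89 [0.633 0.254 0.133] [201. 189.]
scene tomato_center mark 0.88 [0.643 0.269 0.164] [448. 259.]
scene tomato_center mark 0.88 [0.779 0.134 0.02 ] [370. 346.]
scene tomato_center mark 0.73 [ 0.555 -0.37  -0.   ] [176. 241.]
scene tomato_center mark 0.5 [ 0.633 -0.172  0.021] [245. 271.]
scene pan_center mark 0.94 [0.63  0.255 0.138] [440. 261.]
top pan_lip mark 0.79 [0.631 0.373 0.157] [140. 188.]
top courgette_mid mark 0.95 [0.49  0.373 0.025] [160. 260.]
23.1667
```

```bash
python3 -c "
from h import *
to(.632,.125,.174,90); print(sign_off())"
```

```text
clock 23.17 pos [0.632  0.1251 0.1743] yaw 90.0 gap 0.019 F [ 0.2  0.4 -3.7]
  linear [-0.0002  0.0001  0.0006] turn [-0.  0.  0.]
the job is handed in; nothing more can be done
None
```

I made up the order and handed the job in at 23 s of the 67 s allowed. The sign-off gives no verdict, so these are my own last checks.

- **Courgette:** it was laid in the narrow compartment and let go. Its middle is at about (0.490, 0.373, 0.025), in line with the box's y axis to within a degree or so. As the fingers opened, I read a 4–6 N sideways force on the tool and did not trace the cause. The courgette did not move noticeably.
- **Pan:** it is gripped at the middle of the grip, lifted level, and turned about 91.6° (tool yaw from -1.6° to 90°). It is held with the lip at about (0.631, 0.373, 0.155). That is within a few mm of the middle of the wide compartment, taken as (0.632, 0.372), and about 90 mm above the box walls.
- **Tomato:** it is at rest about 13–17 mm off the dish centre, inside the 30 mm limit. The two cameras disagree on its place by about 7 mm.
- **Other vegetables:** none looked moved in the last picture; I did not measure them.

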